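# Shake the tally out of the tally box

## Robot

A 7-joint arm with a two-finger parallel gripper is mounted at the origin on the work surface; the furniture and walls round the work are solid. World frame = base frame: x ahead of the robot, y to its left, z up, the work surface at z = 0. Lengths are in m, angles in degrees, forces in N, time in s.
With the tool pointing down it reaches from about 0.425 to 0.875 m from the base axis. Payload 4.7 kg.
Tool frame: the origin (TCP) lies between the finger pads; the fingertips stand 22 mm ahead of it and the grasp point (between the pads) lies 3 mm ahead of it; z points along the fingers, y is the line along which they close (so a half turn about z gives the same grasp; the last joint's range is limited). The gripper opens to 87 mm and grips with 3 to 60 N. Pads are 19 mm wide; open, the fingers measure 117 mm over their backs; the gripper's body (75 mm by 190 mm) begins 51 mm behind the grasp point.
Start: joints at [0.808, 18.392, -4.016, 83.108, 1.295, 78.541, -3.26], TCP at [0.65, -0, 0.245] pointing down, gripper open.
Joint ranges: [-163.93, 163.93], [-17.29, 119.83], [-79.2, 71.16], [3.27, 140.29], [-89.18, 269.18], [5.43, 117.66], [-154.24, 154.24]. Speed limits (degrees/s): [147.25, 147.25, 180, 180, 180, 180, 180].

## Interface

Orientations are given as [roll, pitch, yaw] about the fixed x, y, z axes, in that order (R = Rz(yaw) Ry(pitch) Rx(roll)).
In Python, from cell import env gives the robot as it stands.
- The arm moves only by the tool drive_tool, never from a script. Its argument "moves" is a list of rows, each a list of 3 entries, a list of its own where there are three numbers: the shift along the tool's x, y, z in mm, then the turn, a rotation vector about the tool's x, y, z in rad, then the closure, from 0 (fully open) to 1 (shut). In form: [[[x, y, z], [wx, wy, wz], jaw], ...]. A call has 1 to 12 rows; each row shifts and turns the commanded pose from where the row before left it, along the tool's axes as they then stand; what a row does not reach is not made up. A row lasts 1/12 s, in which the tool goes at most 41.7 mm and 7.16 degrees, less where a joint would pass 70% of its speed; a pose out of reach is approached as far as the arm can. A call with a gripper value outside its range is refused whole. The fingers move at their own pace and stop on an object; "newtons" is the grip in N (left out, the last holds). Time passes only in rows, so rows that do not move let the fingers close. It gives the time, the measured TCP pose, the force, the opening and the grip force at its end, in the units of the state.
- env.get_obs(): the state, without advancing time (a new reading comes with each control period).
- env.read_camera(name): name is "scene" or "side" or "wrist"; returns (picture, depth): 384x512x3 uint8, blue, green, red; 384x512 float32, m along the optical axis (not along the pixel's ray), 0 where there is no reading.
- env.get_calibration(name): a dict with "fx", "fy", "cx", "cy" (pixels), "k1" (the pictures are not rectified: a ray, as slopes to the right and down, at radius r is drawn at 1 + k1 r^2 times it, then the intrinsics apply), "T" (4x4, takes a point from camera to world coordinates). Camera axes: x right, y down, z forward; pixel columns grow to the right and rows downward; lengths in m; the calibration is good to about 2 mm. A picture is of the moment at which its call begins: read the wrist's pose just before it. get_calibration takes no time and is no camera call; for the wrist camera it gives the pose at the moment of the call.
- env.sign_off(): hands the job in; it is judged then, once.
The state is a dict: "time_s": time; "qpos": joint angles; "joint_velocities": joint speeds; "effort": joint torques, N m; "tool_pos": TCP position; "tool_rot": TCP orientation; "force": force on the tool from outside, world axes, zero at the start; "wrist_torque": the same for the moment, N m; "grip_width": finger opening in m; "grasp_force": force on a finger pad.
Only numpy, scipy, OpenCV 4.12 (cv2) and the standard library are available. Lean on these libraries where they do the work, as an engineer would, in place of code of your own. Each camera call takes 0.05 s, during which the arm holds its last target. There are 200 camera calls.

## Task

A payment tally is caught in the wooden tally box, which stands upside down on the table with its slot underneath. Lift the box over the rectangular steel tray with the tally still in it, shake or rock it there until the tally lines up with the slot and drops into the tray, then set the box down on the table beside the tray, slot underneath as it stood before, without dropping it, and let go.

Things in the scene. Friction and masses are not known exactly. Their poses are not given: they have to be found in the camera images.
- tally_box_centre (a point): Centre (45 mm above the underside) of the closed pale wooden box, 92 mm long (own x) x 56 wide (own y) x 90 high, 250 g, clear pane on top, plain upright sides; grip it across the 56. Loose, left or right of the tray, slot underneath, own z up. Inside 84 x 48 mm; walls and flat floor 4 mm; through slot in mid-floor 66 mm (along x) x 20 (along y).
- tally_centre (a point): Centre of the polished bamboo slip loose in the box: 52 mm (own x) x 12 (y) x 8 thick, 20 g. It starts askew across the slot and stays in while carried level. It slides when the box leans over 20 degrees or is jerked; rocking 30 degrees each way about the slot's long direction lays it along a side wall, in line with the slot, then slides it over the slot to fall.
- tray: Shallow open steel tray, 200 mm (own x) by 160 mm (own y), 32 mm high plus a 3 mm rim bead (35 mm in all), walls and floor 3 mm, 500 g, loose, standing flat on the table. Origin at the centre of its underside, own z up.

How it is judged:
By the outcome, as a careful person would: the job done as asked, in the order asked, and still so for the second after the job is handed in, with the robot touching nothing.
It also fails if it takes over 48 s, if anything falls off the work surface, if the arm or the gripper's body presses on something with over 40 N, if the wrist force passes 120 N, or if a joint passes its speed limit or range.

## Working session

There is one attempt and no reset: what is moved stays moved. The work goes in short steps, Python scripts to look and compute and a tool call to move; the robot and the scene stay as the last step left them, time stands still between calls to the robot, and variables do not carry over. Pictures are saved under pics/ and viewed, at most 10 in all, crops included, and the job is handed in when it is done.

Besides the shell and the picture viewer there is one more tool, called after ">>>" as a command line: name --argument value ..., lists and objects as JSON in quotes. drive_tool: Moves the arm, as the interface text tells. Its arguments: {"type":"object","properties":{"moves":{"type":"array"},"newtons":{"type":"number"}},"required":["moves"]}

```bash
mkdir -p pics; ls; cat > h.py <<'E'
import numpy as np,cv2
from cell import env
def pts(name,d):
    c=env.get_calibration(name);h,w=d.shape
    K=np.array([[c['fx'],0,c['cx']],[0,c['fy'],c['cy']],[0,0,1.]])
    u,v=np.meshgrid(np.arange(w,dtype=float),np.arange(h,dtype=float))
    n=cv2.undistortPoints(np.stack([u,v],-1).reshape(-1,1,2),K,np.array([c['k1'],0,0,0.])).reshape(h,w,2)
    P=np.dstack([n[...,0]*d,n[...,1]*d,d])
    return P@c['T'][:3,:3].T+c['T'][:3,3]
E
python3 - <<'E'
from h import *
for n in ['scene','side']:
    im,d=env.read_camera(n); cv2.imwrite(f'pics/{n}0.png',im); np.save(f'{n}0.npy',pts(n,d))
a=cv2.imread('pics/scene0.png');b=cv2.imread('pics/side0.png')
cv2.imwrite('pics/both.png',cv2.resize(np.vstack([a,b]),(400,600)))
print(env.get_obs())
E
```

```text
pics
{'time_s': 0.1, 'qpos': array([ 0.80798962, 18.43654002, -4.01417312, 83.17007463,  1.29452648,
       78.54082418, -3.26015266]), 'joint_velocities': array([ 0.07010999, -0.12484155,  0.01212409, -0.14785309, -0.10245854,
       -0.01396478, -0.0030097 ]), 'effort': array([ 1.37795760e-04, -4.92569017e+01, -4.06077392e-01, -3.13399816e+01,
       -6.42974046e-02,  3.95253638e-02,  6.49213871e-05]), 'tool_pos': array([ 6.49525541e-01, -6.11177348e-05,  2.43532135e-01]), 'tool_rot': array([-1.79897764e+02,  5.51505084e-03,  9.00001217e+01]), 'force': array([ 0.66563817,  0.50453342, -0.21112411]), 'wrist_torque': array([ 0.00810507,  0.0165126 , -0.02702723]), 'grasp_force': 0.0, 'grip_width': 0.08727683755912909}
```

View pics/scene0.png

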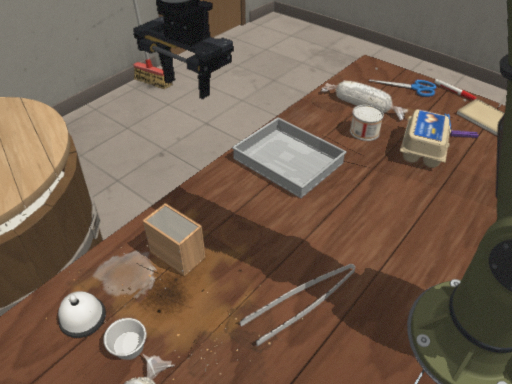

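View pics/side0.png

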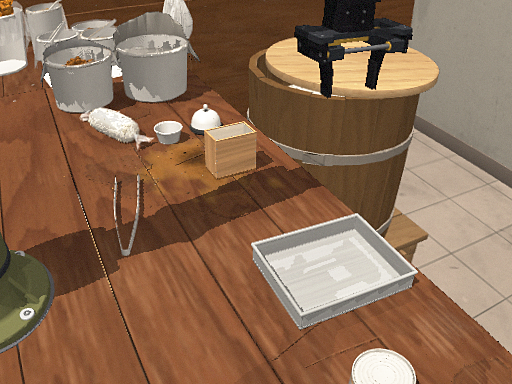

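The scene view shows the box with its top at about (172,226) and the tray centred near (290,155). In the side view the box is at about (230,150) and the tray at about (333,265).

```bash
python3 - <<'E'
from h import *
def rect(P,m,t):
    p=P[m][:,:2].astype(np.float32); r=cv2.minAreaRect(p); print(t,len(p),'c',np.round(r[0],4),'size',np.round(r[1],4),'ang',round(r[2],1), np.round(cv2.boxPoints(r),3).tolist())
for n,(bx,tx) in {'scene':((140,210,200,275),(230,350,115,198)),'side':((200,262,118,182),(248,420,210,325))}.items():
    P=np.load(n+'0.npy'); g=np.zeros(P.shape[:2],bool)
    B=g.copy();B[bx[2]:bx[3],bx[0]:bx[1]]=1; T=g.copy();T[tx[2]:tx[3],tx[0]:tx[1]]=1
    z=P[...,2]
    q=z[B&(z>.02)]; print(n,'box zmax',np.percentile(q,[50,90,99]))
    rect(P,B&(z>.084)&(z<.1),'boxtop'); rect(P,B&(z>.02)&(z<.1),'boxall')
    rect(P,T&(z>.026)&(z<.042),'rim')
E
```

```text
scene box zmax [0.08353834 0.08708018 0.08948755]
boxtop 1210 c [0.5132 0.1892] size [0.0934 0.0581] ang 1.0 [[0.4659999907016754, 0.21699999272823334], [0.46700000762939453, 0.1589999943971634], [0.5600000023841858, 0.16099999845027924], [0.5590000152587891, 0.21899999678134918]]
boxall 2534 c [0.5118 0.2033] size [0.0957 0.0862] ang 1.7 [[0.46299999952316284, 0.24500000476837158], [0.4650000035762787, 0.1589999943971634], [0.5609999895095825, 0.16200000047683716], [0.5580000281333923, 0.24799999594688416]]
rim 768 c [ 0.5191 -0.1716] size [0.1697 0.2071] ang 87.5 [[0.41200000047683716, -0.25200000405311584], [0.6190000176429749, -0.26100000739097595], [0.6259999871253967, -0.09099999815225601], [0.4189999997615814, -0.0820000022649765]]
side box zmax [0.06631319 0.09118374 0.09349319]
boxtop 750 c [0.5122 0.1859] size [0.0939 0.0597] ang 1.0 [[0.4650000035762787, 0.2150000035762787], [0.4659999907016754, 0.1550000011920929], [0.5600000023841858, 0.15700000524520874], [0.5590000152587891, 0.21699999272823334]]
boxall 2340 c [0.5166 0.2665] size [0.2268 0.0976] ang 87.1 [[0.4620000123977661, 0.15600000321865082], [0.5590000152587891, 0.1509999930858612], [0.5709999799728394, 0.37700000405311584], [0.4740000069141388, 0.38199999928474426]]
rim 2272 c [ 0.5187 -0.1738] size [0.1668 0.207 ] ang 87.3 [[0.41100001335144043, -0.25200000405311584], [0.6179999709129333, -0.2619999945163727], [0.6259999871253967, -0.0949999988079071], [0.4189999997615814, -0.0860000029206276]]
```

>>> drive_tool --moves '[[[31, -23, 12], [0, 0, 0], 0], [[31, -23, 12], [0, 0, 0], 0], [[31, -23, 12], [0, 0, 0], 0], [[31, -23, 12], [0, 0, 0], 0], [[31, -23, 12], [0, 0, 0], 0], [[31, -23, 12], [0, 0, 0], 0], [[0, 0, 0], [0, 0, 0.12], 0], [[0, 0, 0], [0, 0, 0.12], 0], [[0, 0, 0], [0, 0, 0.12], 0], [[0, 0, 0], [0, 0, 0.12], 0], [[0, 0, 0], [0, 0, 0.12], 0], [[0, 0, 0], [0, 0, 0.12], 0]]' --newtons 25

```text
time_s: 1.1
tool_pos: [0.5116, 0.1859, 0.1721]
tool_rot: [-180.0, 0.0, 48.4]
force: [0.4, 0.2, 0.4]
grip_width: 0.0869
grasp_force: 0.0
```

>>> drive_tool --moves '[[[0, 0, 0], [0, 0, 0.12], 0], [[0, 0, 0], [0, 0, 0.12], 0], [[0, 0, 0], [0, 0, 0.12], 0], [[0, 0, 0], [0, 0, 0.12], 0], [[0, 0, 0], [0, 0, 0.12], 0], [[0, 0, 0], [0, 0, 0.12], 0], [[0, 0, 0], [0, 0, 0.113], 0], [[0, 0, 0], [0, 0, 0], 0], [[0, 0, 0], [0, 0, 0], 0]]'

```text
time_s: 1.85
tool_pos: [0.5117, 0.1859, 0.1722]
tool_rot: [180.0, 0.0, 1.2]
force: [0.6, -1.3, -0.7]
grip_width: 0.087
grasp_force: 0.0
```

```bash
python3 - <<'E'
from h import *
o=env.get_obs(); print(o['time_s'],o['qpos'],o['tool_pos'],o['tool_rot'])
im,d=env.read_camera('wrist'); cv2.imwrite('pics/w1.png',im); P=pts('wrist',d); z=P[...,2]
m=(z>.083)&(z<.097)&(abs(P[...,0]-.513)<.07)&(abs(P[...,1]-.188)<.05)
r=cv2.minAreaRect(P[m][:,:2].astype(np.float32)); print(m.sum(),r)
S=np.load('scene0.npy'); q=S[(S[...,2]>.006)&(S[...,2]<.3)&(abs(S[...,1]-.03)<.1)&(S[...,0]>.3)&(S[...,0]<.6)]
print(len(q), np.round(q[::max(1,len(q)//25)],3).tolist())
E
```

```text
1.85 [ -17.77544876    8.63037196   -5.44533225  103.49794448    0.88447087
   67.95014523 -112.28538325] [0.51174976 0.18590658 0.17222571] [1.79982326e+02 3.35425328e-02 1.20670248e+00]
6599 ((0.5114201903343201, 0.1871451735496521), (0.0924110859632492, 0.05616791918873787), 1.2676728963851929)
425 [[0.564, -0.034, 0.299], [0.564, -0.015, 0.299], [0.565, -0.031, 0.291], [0.564, -0.008, 0.297], [0.564, 0.007, 0.299], [0.563, 0.004, 0.296], [0.563, 0.003, 0.294], [0.563, 0.006, 0.293], [0.564, 0.008, 0.291], [0.563, 0.012, 0.292], [0.565, 0.015, 0.29], [0.566, 0.037, 0.295], [0.562, 0.03, 0.292], [0.598, 0.011, 0.267], [0.593, 0.001, 0.262], [0.594, 0.008, 0.261], [0.599, 0.01, 0.256], [0.598, -0.006, 0.247], [0.597, 0.004, 0.248], [0.599, 0.01, 0.246], [0.597, -0.009, 0.235], [0.597, -0.006, 0.233], [0.599, -0.005, 0.228], [0.597, -0.0, 0.227], [0.598, 0.002, 0.223]]
```

View pics/w1.png

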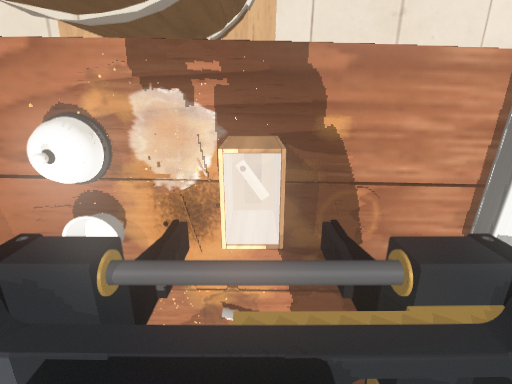

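The wrist view shows the box top at (218–286, 148–248), centred between the fingers. The tally is visible askew at (252,180). The measured top is 92.4 x 56.2 mm, which matches the given size.

>>> drive_tool --moves '[[[0, -1, 12], [0, 0, 0], 0], [[0, 0, 12], [0, 0, 0], 0], [[0, 0, 12], [0, 0, 0], 0], [[0, 0, 12], [0, 0, 0], 0], [[0, 0, 12], [0, 0, 0], 0], [[0, 0, 12], [0, 0, 0], 0], [[0, 0, 12], [0, 0, 0], 0], [[0, 0, 12], [0, 0, 0], 0], [[0, 0, 8], [0, 0, 0], 0], [[0, 0, 5], [0, 0, 0], 0], [[0, 0, 0], [0, 0, 0], 0.3], [[0, 0, 0], [0, 0, 0], 0.5]]'

```text
time_s: 2.9
tool_pos: [0.5121, 0.187, 0.0635]
tool_rot: [180.0, -0.0, 1.0]
force: [-0.4, 0.2, -0.3]
grip_width: 0.0797
grasp_force: 0.0
```

>>> drive_tool --moves '[[[0, 0, 0], [0, 0, 0], 0.6], [[0, 0, 0], [0, 0, 0], 0.6], [[0, 0, 0], [0, 0, 0], 0.6], [[0, 0, 0], [0, 0, 0], 0.6], [[0, 0, 0], [0, 0, 0], 0.6], [[0, 0, 0], [0, 0, 0], 0.6]]' --newtons 25

```text
time_s: 3.4
tool_pos: [0.5124, 0.1874, 0.0642]
tool_rot: [-180.0, -0.1, 1.0]
force: [-0.3, -0.4, 2.0]
grip_width: 0.0558
grasp_force: 25.0
```

>>> drive_tool --moves '[[[0, 0, -2], [0, 0, 0], 0.6], [[0, 0, -4], [0, 0, 0], 0.6], [[0, 0, -7], [0, 0, 0], 0.6], [[0, 0, -8], [0, 0, 0], 0.6], [[0, 0, -8], [0, 0, 0], 0.6], [[0, 0, -8], [0, 0, 0], 0.6], [[0, 0, -8], [0, 0, 0], 0.6], [[0, 0, -8], [0, 0, 0], 0.6], [[0, 0, -8], [0, 0, 0], 0.6], [[0, 0, -7], [0, 0, 0], 0.6], [[0, 0, -4], [0, 0, 0], 0.6], [[0, 0, -2], [0, 0, 0], 0.6]]'

```text
time_s: 4.4
tool_pos: [0.5124, 0.1871, 0.1385]
tool_rot: [-180.0, -0.1, 1.0]
force: [-0.6, -0.6, -2.6]
grip_width: 0.0558
grasp_force: 25.0
```

>>> drive_tool --moves '[[[0, 2, 0], [0, 0, 0], 0.6], [[0, 5, 0], [0, 0, 0], 0.6], [[0, 9, 0], [0, 0, 0], 0.6], [[0, 13, 0], [0, 0, 0], 0.6], [[0, 16, 0], [0, 0, 0], 0.6], [[0, 16, 0], [0, 0, 0], 0.6], [[0, 16, 0], [0, 0, 0], 0.6], [[0, 16, 0], [0, 0, 0], 0.6], [[0, 16, 0], [0, 0, 0], 0.6], [[0, 16, 0], [0, 0, 0], 0.6], [[0, 16, 0], [0, 0, 0], 0.6], [[0, 16, 0], [0, 0, 0], 0.6]]'

```text
time_s: 5.4
tool_pos: [0.5142, 0.0274, 0.1372]
tool_rot: [180.0, 0.0, 0.9]
force: [0.4, -0.5, -2.4]
grip_width: 0.0557
grasp_force: 25.0
```

>>> drive_tool --moves '[[[0, 16, 0], [0, 0, 0], 0.6], [[0, 16, 0], [0, 0, 0], 0.6], [[0, 16, 0], [0, 0, 0], 0.6], [[0, 16, 0], [0, 0, 0], 0.6], [[0, 16, 0], [0, 0, 0], 0.6], [[0, 16, 0], [0, 0, 0], 0.6], [[0, 16, 0], [0, 0, 0], 0.6], [[0, 16, 0], [0, 0, 0], 0.6], [[0, 16, 0], [0, 0, 0], 0.6], [[0, 16, 0], [0, 0, 0], 0.6], [[0, 14, 0], [0, 0, 0], 0.6], [[0, 11, 0], [0, 0, 0], 0.6]]'

```text
time_s: 6.4
tool_pos: [0.5169, -0.1579, 0.1373]
tool_rot: [180.0, 0.0, 0.9]
force: [-0.0, -0.3, -1.9]
grip_width: 0.0559
grasp_force: 25.0
```

>>> drive_tool --moves '[[[0, 8, 0], [0, 0, 0], 0.6], [[0, 5, 0], [0, 0, 0], 0.6], [[0, 2, 0], [0, 0, 0], 0.6], [[0, 0, 0], [0, 0, 0], 0.6], [[0, 0, 0], [0, 0, 0], 0.6]]'

```text
time_s: 6.82
tool_pos: [0.5184, -0.1692, 0.1375]
tool_rot: [-180.0, 0.0, 1.1]
force: [-0.6, 0.2, -3.0]
grip_width: 0.0556
grasp_force: 25.0
```

```bash
python3 - <<'E'
from h import *
o=env.get_obs(); print(o['time_s'],o['qpos'],o['tool_pos'],o['tool_rot'],o['force'])
w,_=env.read_camera('wrist'); s,d=env.read_camera('side')
P=pts('side',d);z=P[...,2]
m=(z>.026)&(z<.042); m[:210]=0;m[325:]=0;m[:,:248]=0;m[:,420:]=0
print(cv2.minAreaRect(P[m][:,:2].astype(np.float32)))
cv2.imwrite('pics/c2.png',np.vstack([cv2.resize(w,(400,300)),cv2.resize(s,(400,300))]))
E
```

```text
6.8167 [  5.83652803  10.23077364  10.44556789 106.08628736  -2.08573072
  63.87463747 -71.8850895 ] [ 0.51844799 -0.16917525  0.13748931] [-1.79970850e+02  2.09980949e-03  1.07622921e+00] [-0.56338828  0.24517283 -3.00113194]
((0.5187537670135498, -0.17375127971172333), (0.16692139208316803, 0.206767737865448), 87.01192474365234)
```

View pics/c2.png

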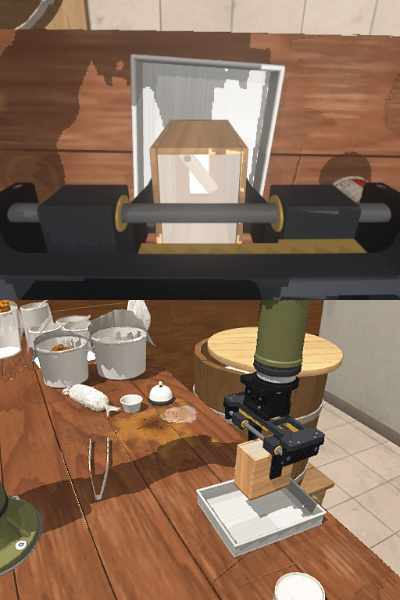

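Tally still in at (200,172) in the wrist view, and the box is centred over the tray. I'll rock it now.

>>> drive_tool --moves '[[[0, 1, 0], [0.02, 0, 0], 0.6], [[0, 2, 0], [0.04, 0, 0], 0.6], [[0, 4, 0], [0.06, 0, 0], 0.6], [[0, 4, 0], [0.06, 0, 0], 0.6], [[0, 4, 0], [0.06, 0, 0], 0.6], [[0, 4, 0], [0.06, 0, 0], 0.6], [[0, 4, 0], [0.06, 0, 0], 0.6], [[0, 4, 0], [0.06, 0, 0], 0.6], [[0, 4, 0], [0.06, 0, 0], 0.6], [[0, 2, 0], [0.04, 0, 0], 0.6], [[0, 1, 0], [0.02, 0, 0], 0.6], [[0, 0, 0], [0, 0, 0], 0.6]]'

```text
time_s: 7.92
tool_pos: [0.5185, -0.2041, 0.1284]
tool_rot: [-149.1, 0.1, 0.9]
force: [-1.1, -0.7, -3.1]
grip_width: 0.0561
grasp_force: 25.0
```

>>> drive_tool --moves '[[[0, 0, 0], [0, 0, 0], 0.6], [[0, 0, 0], [0, 0, 0], 0.6], [[0, 0, 0], [0, 0, 0], 0.6], [[0, 0, 0], [0, 0, 0], 0.6], [[0, 0, 0], [0, 0, 0], 0.6], [[0, 0, 0], [0, 0, 0], 0.6]]'

```text
time_s: 8.42
tool_pos: [0.5191, -0.2023, 0.1298]
tool_rot: [-149.1, -0.0, 1.1]
force: [-0.2, 0.0, -1.6]
grip_width: 0.0563
grasp_force: 25.0
```

>>> drive_tool --moves '[[[0, -1, 0], [-0.02, 0, 0], 0.6], [[0, -2, 0], [-0.04, 0, 0], 0.6], [[0, -4, 0], [-0.06, 0, 0], 0.6], [[0, -4, 0], [-0.06, 0, 0], 0.6], [[0, -4, 0], [-0.06, 0, 0], 0.6], [[0, -4, 0], [-0.06, 0, 0], 0.6], [[0, -4, 0], [-0.06, 0, 0], 0.6], [[0, -4, 0], [-0.06, 0, 0], 0.6], [[0, -4, 0], [-0.06, 0, 0], 0.6], [[0, -4, 0], [-0.06, 0, 0], 0.6], [[0, -4, 0], [-0.06, 0, 0], 0.6], [[0, -4, 0], [-0.06, 0, 0], 0.6]]'

```text
time_s: 9.42
tool_pos: [0.5183, -0.1606, 0.14]
tool_rot: [173.0, -0.1, 1.0]
force: [0.2, 0.3, -2.7]
grip_width: 0.0558
grasp_force: 25.0
```

>>> drive_tool --moves '[[[0, -4, 0], [-0.06, 0, 0], 0.6], [[0, -4, 0], [-0.06, 0, 0], 0.6], [[0, -4, 0], [-0.06, 0, 0], 0.6], [[0, -4, 0], [-0.06, 0, 0], 0.6], [[0, -4, 0], [-0.06, 0, 0], 0.6], [[0, -2, 0], [-0.04, 0, 0], 0.6], [[0, -1, 0], [-0.02, 0, 0], 0.6], [[0, 0, 0], [0, 0, 0], 0.6], [[0, 0, 0], [0, 0, 0], 0.6], [[0, 0, 0], [0, 0, 0], 0.6], [[0, 0, 0], [0, 0, 0], 0.6], [[0, 0, 0], [0, 0, 0], 0.6]]'

```text
time_s: 10.42
tool_pos: [0.5178, -0.1403, 0.1336]
tool_rot: [152.5, -0.0, 0.9]
force: [0.4, 1.2, -2.2]
grip_width: 0.0561
grasp_force: 25.0
```

```bash
python3 - <<'E'
from h import *
o=env.get_obs(); print(o['time_s'],o['qpos'],o['tool_pos'],o['tool_rot'],o['force'],o['grip_width'])
w,_=env.read_camera('wrist'); s,d=env.read_camera('side')
cv2.imwrite('pics/c3.png',np.vstack([cv2.resize(w,(400,300)),cv2.resize(s[180:330,230:430],(400,300))]))
E
```

```text
10.4167 [ -11.09887126    9.50791681    6.46425205  112.31169737   29.7372229
   63.51704717 -108.54681164] [ 0.5178138  -0.14033901  0.13363137] [ 1.52514616e+02 -4.85981198e-02  9.10697860e-01] [ 0.43790765  1.22323717 -2.20762892] 0.056090139099412045
```

View pics/c3.png

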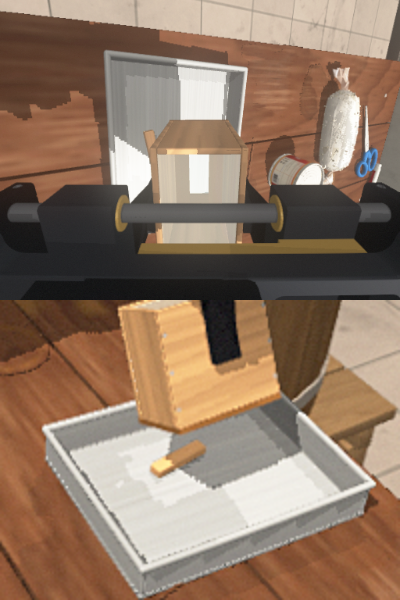

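The tally lies in the tray at (178,458) in the lower crop, and the wrist view shows an empty slot. Next I'll level the box and carry it to the table left of the tray.

>>> drive_tool --moves '[[[0, 0, 0], [0.03, 0, 0], 0.6], [[0, 0, 0], [0.06, 0, 0], 0.6], [[0, 0, 0], [0.06, 0, 0], 0.6], [[0, 0, 0], [0.06, 0, 0], 0.6], [[0, 0, 0], [0.06, 0, 0], 0.6], [[0, 0, 0], [0.06, 0, 0], 0.6], [[0, 0, 0], [0.06, 0, 0], 0.6], [[0, 0, 0], [0.06, 0, 0], 0.6], [[0, 0, 0], [0.03, 0, 0], 0.6], [[0, 0, 0], [0, 0, 0], 0.6], [[0, 0, 0], [0, 0, 0], 0.6]]'

```text
time_s: 11.43
tool_pos: [0.5175, -0.1403, 0.1332]
tool_rot: [179.9, 0.0, 0.9]
force: [-0.7, -0.2, -1.1]
grip_width: 0.0559
grasp_force: 25.0
```

>>> drive_tool --moves '[[[0, -4, -1], [0, 0, 0], 0.6], [[0, -8, -1], [0, 0, 0], 0.6], [[0, -14, -1], [0, 0, 0], 0.6], [[0, -18, 0], [0, 0, 0], 0.6], [[0, -20, 0], [0, 0, 0], 0.6], [[0, -20, 0], [0, 0, 0], 0.6], [[0, -20, 0], [0, 0, 0], 0.6], [[0, -20, 0], [0, 0, 0], 0.6], [[0, -18, 0], [0, 0, 0], 0.6], [[0, -14, 0], [0, 0, 0], 0.6], [[0, -8, 0], [0, 0, 0], 0.6], [[0, -4, 0], [0, 0, 0], 0.6]]'

```text
time_s: 12.43
tool_pos: [0.5145, 0.0313, 0.1363]
tool_rot: [-180.0, -0.0, 1.3]
force: [0.1, -0.1, -1.0]
grip_width: 0.0561
grasp_force: 25.0
```

>>> drive_tool --moves '[[[0, 0, 0], [0, 0, 0], 0.6], [[0, 0, 0], [0, 0, 0], 0.6], [[0, 0, 0], [0, 0, 0], 0.6]]'

```text
time_s: 12.68
tool_pos: [0.5149, 0.0274, 0.1362]
tool_rot: [180.0, -0.0, 0.9]
force: [-0.8, -0.5, -1.5]
grip_width: 0.0557
grasp_force: 25.0
```

```bash
python3 - <<'E'
from h import *
o=env.get_obs(); print(o['time_s'],o['tool_pos'],o['tool_rot'],o['force'],o['grip_width'])
s,d=env.read_camera('side'); w,_=env.read_camera('wrist')
P=pts('side',d)
m=(abs(P[...,0]-.518)<.06)&(abs(P[...,1]-.03)<.06)&(P[...,2]>.03)&(P[...,2]<.17)
print(np.percentile(P[m][:,2],[0.5,1,3]))
cv2.imwrite('pics/c4.png',np.vstack([cv2.resize(w,(400,300)),cv2.resize(s[90:330,110:430],(400,300))]))
E
```

```text
12.6833 [0.51485614 0.02743101 0.13622699] [ 1.79961406e+02 -3.79154825e-03  9.35259410e-01] [-0.80106614 -0.48270541 -1.51644241] 0.055741808324340995
[0.07432671 0.07486892 0.07721084]
```

View pics/c4.png

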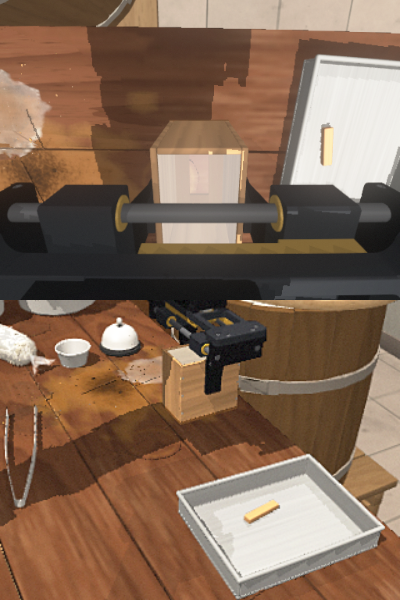

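The tally rests in the tray at (327,145) in the wrist view. The box is level and the table below it is clear. Lowering it now.

>>> drive_tool --moves '[[[0, 0, 5], [0, 0, 0], 0.6], [[0, 0, 9], [0, 0, 0], 0.6], [[0, 0, 10], [0, 0, 0], 0.6], [[0, 0, 10], [0, 0, 0], 0.6], [[0, 0, 10], [0, 0, 0], 0.6], [[0, 0, 9], [0, 0, 0], 0.6], [[0, 0, 7], [0, 0, 0], 0.6], [[0, 0, 5], [0, 0, 0], 0.6], [[0, 0, 3], [0, 0, 0], 0.6], [[0, 0, 1], [0, 0, 0], 0.6], [[0, 0, 0], [0, 0, 0], 0.6], [[0, 0, 0], [0, 0, 0], 0.6]]'

```text
time_s: 13.78
tool_pos: [0.5152, 0.0286, 0.0676]
tool_rot: [-180.0, -0.1, 1.0]
force: [0.5, -0.5, -2.1]
grip_width: 0.0558
grasp_force: 25.0
```

>>> drive_tool --moves '[[[0, 0, 1], [0, 0, 0], 0.6], [[0, 0, 1], [0, 0, 0], 0.6], [[0, 0, 0], [0, 0, 0], 0.6], [[0, 0, 0], [0, 0, 0], 0.6]]'

```text
time_s: 14.12
tool_pos: [0.5148, 0.0285, 0.0653]
tool_rot: [180.0, -0.0, 1.0]
force: [0.4, -0.2, -1.9]
grip_width: 0.0559
grasp_force: 25.0
```

>>> drive_tool --moves '[[[0, 0, 1], [0, 0, 0], 0.6], [[0, 0, 0.5], [0, 0, 0], 0.6], [[0, 0, 0], [0, 0, 0], 0.6], [[0, 0, 0], [0, 0, 0], 0.6]]'

```text
time_s: 14.45
tool_pos: [0.515, 0.0286, 0.0642]
tool_rot: [180.0, -0.0, 1.0]
force: [-2.1, -0.2, 2.6]
grip_width: 0.0563
grasp_force: 25.0
```

Contact: the vertical force changed from -2 N to +2.6 N. Opening slowly, then retreating upward.

>>> drive_tool --moves '[[[0, 0, 0], [0, 0, 0], 0.34], [[0, 0, 0], [0, 0, 0], 0.3], [[0, 0, 0], [0, 0, 0], 0.2], [[0, 0, 0], [0, 0, 0], 0.1], [[0, 0, 0], [0, 0, 0], 0], [[0, 0, 0], [0, 0, 0], 0], [[0, 0, 0], [0, 0, 0], 0], [[0, 0, 0], [0, 0, 0], 0], [[0, 0, 0], [0, 0, 0], 0]]'

```text
time_s: 15.2
tool_pos: [0.5148, 0.0286, 0.0637]
tool_rot: [180.0, -0.0, 1.0]
force: [0.6, 0.7, -0.1]
grip_width: 0.0863
grasp_force: 0.0
```

>>> drive_tool --moves '[[[0, 0, -4], [0, 0, 0], 0], [[0, 0, -10], [0, 0, 0], 0], [[0, 0, -14], [0, 0, 0], 0], [[0, 0, -15], [0, 0, 0], 0], [[0, 0, -15], [0, 0, 0], 0], [[0, 0, -15], [0, 0, 0], 0], [[0, 0, -15], [0, 0, 0], 0], [[0, 0, -15], [0, 0, 0], 0], [[0, 0, -10], [0, 0, 0], 0], [[0, 0, -5], [0, 0, 0], 0], [[0, 0, 0], [0, 0, 0], 0], [[0, 0, 0], [0, 0, 0], 0]]'

```text
time_s: 16.2
tool_pos: [0.5147, 0.0286, 0.1816]
tool_rot: [180.0, 0.0, 1.0]
force: [0.7, -0.4, 0.4]
grip_width: 0.0872
grasp_force: 0.0
```

```bash
python3 - <<'E'
from h import *
o=env.get_obs(); print(o['time_s'],o['tool_pos'],o['force'],o['grip_width'])
w,d=env.read_camera('wrist'); s,_=env.read_camera('side')
P=pts('wrist',d);z=P[...,2]
m=(z>.083)&(z<.097)&(abs(P[...,0]-.515)<.07)&(abs(P[...,1]-.0286)<.05)
print(cv2.minAreaRect(P[m][:,:2].astype(np.float32)),P[m][:,2].min(),P[m][:,2].max())
cv2.imwrite('pics/c5.png',np.vstack([cv2.resize(w,(400,300)),cv2.resize(s[90:330,110:430],(400,300))]))
E
```

```text
16.2 [0.51465274 0.02857715 0.18160649] [ 0.67178719 -0.40431072  0.3875277 ] 0.08719913936643021
((0.513351321220398, 0.027415068820118904), (0.09201859682798386, 0.056109264492988586), 1.115744709968567) 0.08311706391252319 0.09132267699684027
```

View pics/c5.png

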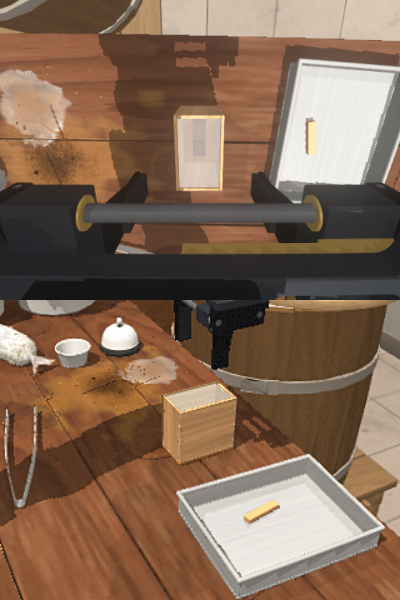

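The box stands upright and empty beside the tray, at (200,150) in the wrist view. The tally is in the tray at (311,135), and the gripper is clear of everything.

```bash
python3 -c "
from cell import env
print(env.sign_off())"
```

```text
the job is handed in; nothing more can be done
None
```

The job is handed in at about 16 s of the 48 s allowed: the tally is in the tray, the box stands slot down on the table about 9 cm to the left of the tray, and the gripper is open and clear.

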